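# Fit the orange die to the clay extruder's carrier

## Robot

A 6-joint arm with a two-finger parallel gripper is mounted at the origin on the work surface. World frame = base frame: x ahead of the robot, y to its left, z up, the work surface at z = 0. Lengths are in m, angles in rad, forces in N, time in s.
With the tool pointing down it reaches from about 0.3 to 0.775 m from the base axis. Payload 14.6 kg.
Tool frame: the origin (TCP) lies on the centre line of the jaws, within the pads' length; the fingertips stand 19 mm ahead of it and the grasp point (between the pads) is the TCP; z points along the fingers, y is the line along which they close (so a half turn about z gives the same grasp; the last joint's range is limited). The gripper opens to 94 mm and grips with 3 to 60 N. Pads are 16 mm wide; open, the fingers measure 119 mm over their backs; the gripper's body (75 mm by 177 mm) begins 78 mm behind the grasp point.
Start: joints at [-1.282, 0.3, 1.521, -0, 1.321, -0.067], TCP at [0.192, -0.516, 0.224] pointing down, gripper open.
Joint ranges: [-3.03, 3.03], [-0.79, 2.21], [0.23, 2.52], [-1.04, 4.18], [0, 3.07], [-2.55, 2.55]. Speed limits (rad/s): [2.22, 2.22, 2.57, 3.14, 3.14, 3.14].

## Interface

Orientations are given as [roll, pitch, yaw] about the fixed x, y, z axes, in that order (R = Rz(yaw) Ry(pitch) Rx(roll)).
In Python, from station import get_obs, camera, workorder gives the robot as it stands.
- The arm moves only by the tool play_rows, never from a script. Its argument "motion" is a list that holds one entry, the list of rows, each a list of 7 numbers: the shift along the tool's x, y, z as a fraction of full scale, then the turn, a rotation vector about the tool's x, y, z as a fraction of full scale, then the opening, from -1 (shut) to 1 (fully open). In form: [[[x, y, z, ax, ay, az, grip], ...]]. A call has 1 to 10 rows; each row is the pose to reach, as a shift and turn from the pose commanded when the call began, along the tool's axes at that moment, turning the shorter way round; what a row does not reach only later rows make up. Full scale, the value 1, is 0.25 m for a shift and 2 pi rad for a turn. A row lasts 1/10 s, in which the tool goes at most 50 mm and 8.59 degrees, less where a joint would pass 70% of its speed; a pose out of reach is approached as far as the arm can. A call with a number of a shift or a turn outside -1 to 1 is refused whole. A call with a gripper value outside its range is refused whole. The fingers move at their own pace and stop on an object; "grip_force" is the grip in N (left out, the last holds). Time passes only in rows, so rows that repeat a pose let the fingers close. It gives the time, the measured TCP pose, the force, the opening and the grip force at its end, in the units of the state.
- get_obs(): the state, without advancing time (a new reading comes with each control period).
- camera(name): name is "scene" or "top" or "wrist"; returns a dict with "frame" (420x560x3 uint8, red, green, blue), "z_map" (420x560 float32, m along the optical axis (not along the pixel's ray), 0 where there is no reading), "camera_matrix" (3x3 intrinsics, pixels), "T" (4x4, takes a point from camera to world coordinates); the wrist camera has in their place "T_tool_cam" (4x4, takes a point from camera to tool coordinates, whose origin is the TCP and whose axes are the flange's). Camera axes: x right, y up, looking along -z (the intrinsics and any distortion apply to the point x, -y, -z); pixel columns grow to the right and rows downward; lengths in m; the calibration is good to about 2 mm. A picture is of the moment at which its call begins: read the wrist's pose just before it.
- workorder.hand_in(): hands the job in; it is judged then, once.
The state is a dict: "time_s": time; "qpos": joint angles; "joint_vel": joint speeds; "tau": joint torques, N m; "ee_pos": TCP position; "eef_rot": TCP orientation; "force": force on the tool from outside, world axes, zero at the start; "moment": the same for the moment, N m; "grip_width": finger opening in m; "grip_force": force on a finger pad.
Only numpy, scipy, OpenCV 4.12 (cv2) and the standard library are available. Lean on these libraries where they do the work, as an engineer would, in place of code of your own. Each camera call takes 0.05 s, during which the arm holds its last target. There are 200 camera calls.

## Task

Lift the orange extruder die up and off its peg on the rack and lay it flat on the clear bench, then take it again across its rim and lower it in the fingers over the brass pin of the die carrier until it sits fully home on the steel boss. Don't drop it on, and leave the other dies and everything else on the bench where they are.

Things in the scene. Friction and masses are not known exactly. Their poses are not given: they have to be found in the camera images.
- die: Orange disc die, 64 mm outer diameter, 12 mm thick, central through hole 24 mm, six small dark marks on each face (both alike), 60 to 130 g. Origin: the disc's centre. Its x axis is the disc axis: level, along the peg, while it hangs; vertical (up or down) when it lies flat, its centre then 6 mm above what it lies on. Starts on any of the three pegs.
- rack: Peg rack. Origin on bench under the bar's front face; bar along y, 350 mm, 170 mm high, end posts 182 mm. Three 8 mm pegs along -x (to the robot) at y -110, 0, 110 mm, axis 170 mm high. Die hangs 25 mm before the bar, centre 8 mm below peg axis. Peg tips turn up, end at 46 mm: raise a die 11 to 15 mm to clear, then draw it along -x. Bench is clear 120 mm before the pegs.
- carrier: Die carrier fixed on the bench, origin on the bench at its axis, z up: dark flange 100 mm diameter, 10 mm high; steel boss 48 mm diameter, top at 22 mm; brass pin 20 mm diameter up to 44 mm, tapering to 10 mm diameter at 52 mm. A seated die's centre is 28 mm above the bench; its rim overhangs the boss by 8 mm all round.
- seat (a point): Centre of the carrier boss's top face, 22 mm above the bench, on the pin's axis, z up. The centre of a seated die is 6 mm above this point.
- die_blue: Blue die, same shape and size as the orange die; its origin is its centre and its x axis is the disc axis. Hangs on another peg of the rack; leave it there.
- die_grey: Bare aluminium die, same shape and size as the orange die; its origin is its centre and its x axis is the disc axis. Hangs on another peg of the rack; leave it there.
- jar: Closed green glaze jar with white cap, 66 mm diameter, 90 mm high, origin under its foot. Leave alone.
- bowl: Small blue ceramic bowl, 100 mm diameter, 45 mm high, origin under its foot. Leave alone.
- beaker: Terracotta beaker, 80 mm rim diameter, 90 mm high, origin under its foot, behind the rack. Leave alone.
- brush: Flat glaze brush with wooden handle, 200 mm long, lying along its x axis, origin under its middle. Leave alone.
- rib: Wooden throwing rib, 100 x 55 x 8 mm, lying flat, origin under its middle. Leave alone.

How it is judged:
By the outcome, as a careful person would: the job done as asked, in the order asked, and still so for the second after the job is handed in, with the robot touching nothing.
It also fails if it takes over 64 s, if anything falls off the work surface, if the arm or the gripper's body presses on something with over 40 N, if the wrist force passes 120 N, or if a joint passes its speed limit or range.

## Working session

There is one attempt and no reset: what is moved stays moved. The work goes in short steps, Python scripts to look and compute and a tool call to move; the robot and the scene stay as the last step left them, time stands still between calls to the robot, and variables do not carry over. Pictures are saved under pics/ and viewed, at most 10 in all, crops included, and the job is handed in when it is done.

Besides the shell and the picture viewer there is one more tool, called by a JSON object that holds its "api" and its "payload", one argument or row to a line. play_rows: Moves the arm, as the interface text tells. Its arguments: {"type":"object","properties":{"motion":{"type":"array"},"grip_force":{"type":"number"}},"required":["motion"]}

```bash
mkdir -p pics; ls; cat > h.py <<'E'
import numpy as np, cv2
from scipy.spatial.transform import Rotation as R
from station import get_obs, camera, workorder
def cloud(c,T=None):
    z=c["z_map"].astype(float);K=c["camera_matrix"];T=c["T"] if T is None else T
    v,u=np.indices(z.shape)
    p=np.stack([(u-K[0,2])/K[0,0]*z,-(v-K[1,2])/K[1,1]*z,-z],-1)
    w=p@T[:3,:3].T+T[:3,3]; w[z<=0]=np.nan
    return w
def save(c,n): cv2.imwrite("pics/"+n+".png",c["frame"][:,:,::-1])
def wristT(o,c):
    T=np.eye(4);T[:3,:3]=R.from_euler('xyz',o["eef_rot"]).as_matrix();T[:3,3]=o["ee_pos"]
    return T@c["T_tool_cam"]
E
python3 - <<'E'
from h import *
o=get_obs();print({k:np.round(v,4) for k,v in o.items()})
a=camera("scene");b=camera("top")
np.savez("s0.npz",fs=a["frame"],ps=cloud(a),ft=b["frame"],pt=cloud(b),Ts=a["T"],Tt=b["T"])
print(a["camera_matrix"],a["T"],b["T"],b["camera_matrix"]); print(a.keys())
save(a,"s0");save(b,"t0")
E
```

```text
pics
{'time_s': np.float64(0.0), 'qpos': array([-1.2816,  0.3005,  1.5216, -0.    ,  1.3207, -0.0666]), 'joint_vel': array([ 0.    ,  0.0002,  0.0009,  0.001 , -0.0005,  0.0009]), 'tau': array([ 2.00000e-04, -5.31810e+01, -3.52743e+01,  7.08000e-02,
        2.44000e-02, -1.00000e-04]), 'ee_pos': array([ 0.1915, -0.5153,  0.2239]), 'eef_rot': array([-3.1404, -0.    ,  0.3558]), 'force': array([0.0611, 0.5983, 0.3943]), 'moment': array([-0.0279, -0.0307,  0.0136]), 'grip_force': np.float64(0.0), 'grip_width': np.float64(0.0941)}
[[403.11510987   0.         277.78608443]
 [  0.         403.11510987 209.814463  ]
 [  0.           0.           1.        ]] [[-0.85202739 -0.32733186  0.40853787  0.95977715]
 [ 0.52324164 -0.55687754  0.64506247  0.57462486]
 [ 0.01635606  0.76337491  0.64574857  0.72554156]
 [ 0.          0.          0.          1.        ]] [[ 0.02321918  0.9878112  -0.15391523  0.38315026]
 [-0.99967384  0.02457869  0.00693563 -0.01550635]
 [ 0.01063413  0.15370399  0.98805971  1.25228247]
 [ 0.          0.          0.          1.        ]] [[528.59476784   0.         280.53427606]
 [  0.         528.59476784 214.55038949]
 [  0.           0.           1.        ]]
dict_keys(['frame', 'z_map', 'camera_matrix', 'T'])
```

View pics/s0.png

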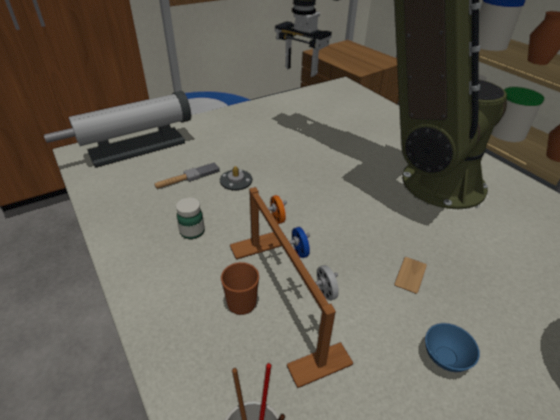

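View pics/t0.png

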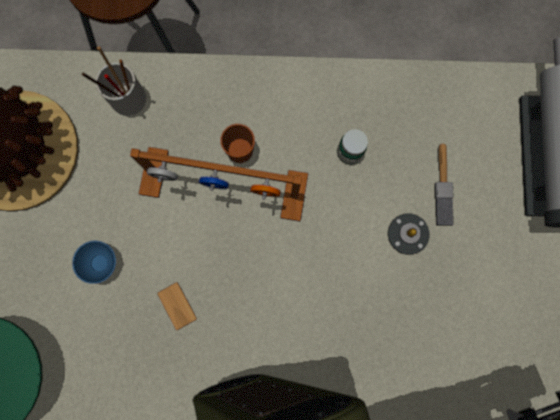

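The orange die hangs on the end peg at scene (278,208) / top (265,190). The carrier's pin is at top (408,234), scene (236,175). The bench before the orange peg is clear.

```bash
cat > m.py <<'E'
from h import *
d=np.load("s0.npz")
def masks(f):
    hsv=cv2.cvtColor(f,cv2.COLOR_RGB2HSV).astype(int);h,s,v=hsv[...,0],hsv[...,1],hsv[...,2];return h,s,v
for n in "st":
    f,p=d["f"+n],d["p"+n]; h,s,v=masks(f)
    r=np.median(p[(abs(p[...,2])<.01)&(p[...,0]>.2)&(p[...,0]<.7)],axis=0);print(n,"bench z",r[2])
    og=(h<15)&(s>200)&(v>130)&(p[...,2]>.12)&(p[...,2]<.21)
    q=p[og];print("orange",len(q),np.nanmin(q,0),np.nanmax(q,0),np.nanmean(q,0), np.argwhere(og).mean(0))
    print(hs:=[tuple(x) for x in f[[190,208],[265,278]]])
    bl=(h>105)&(h<125)&(s>150)&(p[...,2]>.12)&(p[...,2]<.21);q=p[bl];print("blue",len(q),np.nanmin(q,0),np.nanmax(q,0),np.nanmean(q,0))
    # bar: brown pts near z .15-.19
    if n=="t":
        br=(h<15)&(s>100)&(p[...,2]>.155)&(p[...,2]<.2)&~cv2.dilate(og.astype(np.uint8),np.ones((5,5))).astype(bool)
        br[:, :125]=0; br[:,315:]=0
        q=p[br];print("bar",len(q),np.percentile(q[:,2],[5,50,95]))
        m=cv2.minAreaRect((q[:,:2]*1000).astype(np.float32));print(m)
    # carrier
    near=(abs(p[...,0]-.36)<.12)&(abs(p[...,1]+.25)<.1)
    for lo,hi in [(.006,.015),(.018,.026),(.035,.056)]:
        k=near&(p[...,2]>lo)&(p[...,2]<hi);q=p[k]
        if len(q)>5:print("car",lo,len(q),np.median(q,0),(np.min(q,0)+np.max(q,0))/2,np.ptp(q,0))
for (v,u),n in [((234,408),"t"),((234,412),"t"),((175,236),"s"),((181,236),"s")]: print(n,v,u,d["p"+n][v,u])
for v,u in [(152,135),(175,300),(160,180),(169,240)]: print(v,u,d["pt"][v,u])
E
python3 m.py
```

```text
s bench z 0.0009354867000067046
orange 72 [6.01817706e-01 4.25410605e-04 1.72436211e-01] [0.61269876 0.04041052 0.19617416] [0.60735434 0.0244181  0.18759822] [204.54166667 279.5       ]
[(np.uint8(145), np.uint8(144), np.uint8(132)), (np.uint8(93), np.uint8(45), np.uint8(13))]
blue 289 [-1.30573599 -0.84189401  0.13991923] [0.62847627 0.15146084 0.20997052] [0.57813569 0.10908115 0.17562955]
t bench z -0.0011045225838852701
orange 66 [ 0.59711804 -0.01246772  0.17461798] [0.67010785 0.28934026 0.19479768] [0.60435779 0.01716646 0.18784078] [187.43939394 261.66666667]
[(np.uint8(132), np.uint8(66), np.uint8(0)), (np.uint8(76), np.uint8(75), np.uint8(70))]
blue 188 [0.60799738 0.08982816 0.14869259] [0.62328161 0.14656518 0.1963071 ] [0.61453265 0.11672486 0.18189712]
bar 1198 [0.16826703 0.17644824 0.18119071]
((672.4666748046875, 167.56362915039062), (454.0396423339844, 162.56314086914062), 59.75441360473633)
car 0.006 15 [ 0.30610763 -0.22820725  0.0064027 ] [ 0.36039033 -0.22085398  0.00674694] [0.23903127 0.12442107 0.00143642]
t 234 408 [ 0.53434979 -0.32105583  0.03555638]
t 234 412 [ 0.53282292 -0.32671896  0.04965674]
s 175 236 [ 0.5430248  -0.31917473  0.03011375]
s 181 236 [nan nan nan]
152 135 [0.67326967 0.28206597 0.18490892]
175 300 [ 0.67406854 -0.06882272  0.01043812]
160 180 [0.66105047 0.18976922 0.17554121]
169 240 [0.64494662 0.06376452 0.17574339]
```

```bash
cat > m2.py <<'E'
from h import *
d=np.load("s0.npz")
p=d["pt"];f=d["ft"];h,s,v=cv2.split(cv2.cvtColor(f,cv2.COLOR_RGB2HSV).astype(np.int32))
k=(h<14)&(s>100)&(p[...,2]>.165)&(p[...,2]<.19)&(p[...,1]>-.06)&(p[...,1]<.27)
k&=(p[...,0]>.615+.0)
q=p[k]; q=q[q[:,0]>0.63-.0+ (q[:,1])*.12-.012]
vx,vy,x0,y0=cv2.fitLine((q[:,:2]).astype(np.float32),cv2.DIST_HUBER,0,.01,.01).ravel()
print("bar dir",vx,vy,"pt",x0,y0,len(q),"slope",vx/vy); r=(q[:,:2]-[x0,y0])@np.array([vy,-vx]);print(np.percentile(r,[2,10,50,90,98]))
vt=p[...,2]
for n in "st":
    f,p=d["f"+n],d["p"+n];h,s,v=cv2.split(cv2.cvtColor(f,cv2.COLOR_RGB2HSV).astype(np.int32))
    g=np.isfinite(p[...,0])&(abs(p[...,0]-.61)<.04)&(abs(p[...,1]-.015)<.05)&(p[...,2]>.12)&(p[...,2]<.21)
    og=g&(h>=6)&(h<18)&(s>170)
    if n=="t": og&=(p[...,0]<.622)
    q=p[og];print(n,"orange",len(q),q.min(0),q.max(0),np.median(q,0));print(np.round(q[np.argsort(q[:,2])][::8],3).tolist())
    near=(abs(p[...,0]-.533)<.07)&(abs(p[...,1]+.325)<.07)
    for lo,hi in [(.006,.013),(.018,.025),(.035,.056)]:
        k=near&(p[...,2]>lo)&(p[...,2]<hi);q=p[k]
        if len(q)>5:
            (c,r)=cv2.minEnclosingCircle((q[:,:2]*1000).astype(np.float32));print("car",lo,len(q),np.median(q,0),c,r)
E
python3 m2.py
python3 - <<'E'
import cv2
a=cv2.imread('pics/s0.png')[140:300,200:380];b=cv2.imread('pics/t0.png')[130:270,230:450]
a=cv2.resize(a,(400,356),interpolation=2);b=cv2.resize(b,(400,254),interpolation=2)
import numpy as np
cv2.imwrite('pics/c0.png',np.hstack([a,cv2.copyMakeBorder(b,0,102,0,0,0)]))
E
```

```text
bar dir 0.14294387 0.9897308 pt 0.64740944 0.104796834 833 slope 0.14442703
[-0.00652444 -0.00553904 -0.00011428  0.00571801  0.0070026 ]
s orange 245 [ 0.60063986 -0.02857086  0.13737929] [0.648447   0.0634193  0.19617416] [0.60999382 0.0241376  0.17578845]
[[0.611, 0.017, 0.137], [0.61, 0.012, 0.142], [0.609, 0.006, 0.146], [0.61, 0.011, 0.149], [0.605, 0.004, 0.151], [0.609, 0.038, 0.152], [0.611, 0.021, 0.155], [0.613, 0.028, 0.158], [0.613, 0.032, 0.161], [0.613, 0.032, 0.163], [0.611, 0.021, 0.166], [0.612, 0.031, 0.169], [0.605, 0.039, 0.171], [0.612, 0.022, 0.172], [0.611, 0.037, 0.175], [0.606, 0.037, 0.176], [0.608, -0.005, 0.177], [0.609, 0.001, 0.178], [0.613, 0.031, 0.18], [0.607, 0.03, 0.182], [0.608, -0.0, 0.183], [0.603, 0.032, 0.185], [0.604, 0.029, 0.186], [0.603, 0.028, 0.187], [0.612, 0.029, 0.189], [0.605, 0.027, 0.19], [0.604, 0.021, 0.191], [0.604, 0.016, 0.193], [0.608, 0.019, 0.193], [0.607, 0.009, 0.194], [0.602, 0.009, 0.195]]
car 0.006 311 [ 0.54966961 -0.31400462  0.01105656] (543.0038452148438, -338.8305358886719) 59.787696838378906
car 0.018 91 [ 0.5458
[... 559 characters left out ...]
0.181], [0.61, 0.033, 0.182], [0.608, 0.029, 0.183], [0.603, -0.008, 0.184], [0.605, 0.031, 0.186], [0.598, -0.0, 0.186], [0.596, -0.006, 0.187], [0.599, 0.022, 0.188], [0.603, 0.022, 0.189], [0.605, -0.002, 0.19], [0.599, 0.008, 0.19], [0.602, 0.018, 0.191], [0.6, 0.012, 0.192], [0.608, 0.025, 0.192], [0.602, 0.002, 0.193], [0.604, 0.008, 0.194], [0.604, 0.004, 0.195]]
car 0.006 845 [ 0.53843992 -0.32602251  0.00887388] (540.2992553710938, -327.4779357910156) 87.86971282958984
car 0.018 216 [ 0.5381543  -0.32600578  0.02098455] (559.6505737304688, -350.6864318847656) 52.58283615112305
car 0.035 63 [ 0.53825783 -0.32671896  0.04698836] (539.286376953125, -329.1081237792969) 9.838139533996582
```

View pics/c0.png

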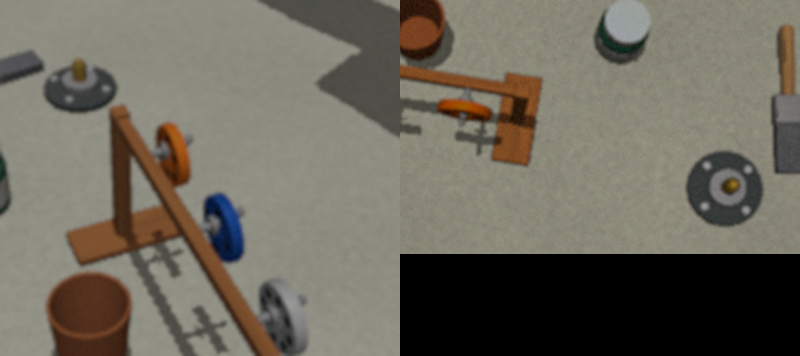

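The crops confirm it: orange die rim facing the robot, the carrier pin upright, nothing lying between them. I'll move off towards the rack, and use the poses passed to learn the arm's geometry.

{"api": "play_rows", "payload": {
  "motion": [
    [[0.72,-0.8,-0.4,0,0,0.08,1],[0.72,-0.8,-0.4,0,0,0.08,1],[0.72,-0.8,-0.4,0,0,0.08,1],[0.72,-0.8,-0.4,0,0,0.08,1],[0.72,-0.8,-0.4,0,0,0.08,1],[0.72,-0.8,-0.4,0,0,0.08,1],[0.72,-0.8,-0.4,0,0,0.08,1],[0.72,-0.8,-0.4,0,0,0.08,1]]
  ]
}}

```text
time_s: 0.9
ee_pos: [0.2908, -0.2652, 0.3244]
eef_rot: [3.141, -0.0, -0.145]
force: [0.6, -0.4, 0.4]
grip_width: 0.0937
grip_force: 0.0
```

```bash
cat > log.py <<'E'
from h import *
import json
o=get_obs();print(o["time_s"],np.round(o["qpos"],4),np.round(o["ee_pos"],4),np.round(o["eef_rot"],4),np.round(o["force"],1),o["grip_width"],o["grip_force"])
open("log.txt","a").write(json.dumps([list(map(float,o[k])) for k in("qpos","ee_pos","eef_rot")])+"\n")
E
python3 log.py
```

```text
0.9 [-8.3250e-01 -1.2460e-01  1.7519e+00 -1.0000e-04  1.5140e+00  8.8360e-01] [ 0.2908 -0.2652  0.3244] [ 3.1412e+00 -2.0000e-04 -1.4530e-01] [ 0.6 -0.4  0.4] 0.0937044131073334 0.0
```

{"api": "play_rows", "payload": {
  "motion": [
    [[0.3,-1,0,0,0.125,0,1],[0.3,-1,0,0,0.125,0,1],[0.3,-1,0,0,0.125,0,1],[0.3,-1,0,0,0.125,0,1],[0.3,-1,0,0,0.125,0,1],[0.3,-1,0,0,0.125,0,1],[0.3,-1,0,0,0.125,0,1],[0.3,-1,0,0,0.125,0,1]]
  ]
}}

```text
time_s: 1.7
ee_pos: [0.4014, -0.0296, 0.3239]
eef_rot: [3.14, -0.783, -0.146]
force: [0.6, -0.8, -0.8]
grip_width: 0.0942
grip_force: 0.0
```

```bash
python3 log.py
```

```text
1.7 [-0.1783 -0.5423  2.2061  0.0336  0.6952  1.5221] [ 0.4014 -0.0296  0.3239] [ 3.1403 -0.7831 -0.146 ] [ 0.6 -0.8 -0.8] 0.09421214550976219 0.0
```

```bash
cat > kin.py <<'E'
from h import *
from scipy.optimize import least_squares
import json
Y=lambda a:R.from_euler('y',a);Z=lambda a:R.from_euler('z',a)
LO=np.array([-3.03,-.79,.23,-1.04,0,-2.55]);HI=np.array([3.03,2.21,2.52,4.18,3.07,2.55])
def fk(q,P):
    r0,z0,a2,a3,e,d=P
    A=Z(q[0]);B=A*Y(q[1]);C=B*Y(q[2]);D=C*Z(-s4*q[3])*Y(q[4])
    p=A.apply([r0,0,z0])+B.apply([0,0,a2])+C.apply([e,0,a3])+D.apply([0,0,d])
    return p,D*Z(-q[5]*-1+c6) if 0 else D*Z(q[5]+c6)
s4=-1;c6=-np.pi/2
def load():
    L=[([-1.2816,.3005,1.5216,0,1.3207,-.0666],[.1915,-.5153,.2239],[-3.1404,0,.3558])]
    return L+[tuple(json.loads(l)) for l in open("log.txt")]
def fit():
    L=load()
    f=lambda P:np.r_[np.concatenate([fk(q,P)[0]-p for q,p,_ in L]),1e-3*(P-[0,.35,.4,.4,0,.25])]
    s=least_squares(f,[0,.35,.4,.4,0,.25]);return s.x,s.fun
def ik(p,rot,q0,P,free=False):
    f=lambda q:np.r_[(fk(q,P)[0]-p)*10,(rot.inv()*fk(q,P)[1]).as_rotvec(),1e-4*(q-q0)]
    s=least_squares(f,np.clip(q0,LO+1e-3,HI-1e-3),bounds=(LO,HI));return s.x,np.abs(s.fun[:6]).max()
E
python3 - <<'E'
from kin import *
P,f=fit();print(np.round(P,4),np.abs(f).max())
for q,p,r in load(): print(np.round((R.from_euler('xyz',r).inv()*fk(q,P)[1]).as_rotvec(),3))
# grasp candidates
psi=-.1445
for pit in (90,75,60,50,45,40,30):
    rot=R.from_euler('xyz',[np.pi,-np.radians(pit),psi])
    for q0 in ([0,.3,1.9,0,.6,1.6],[0,.3,1.9,3.1,.6,-1.5]):
        q,e=ik(np.array([.60,.009,.165]),rot,q0,P);print(pit,np.round(q,2),round(e,4))
for tilt in (0,30,40,45,50):
    rot=R.from_euler('xyz',[np.pi,np.radians(tilt),psi])
    for x in (.45,.5):
        q,e=ik(np.array([x,.02,.02]),rot,[0,.3,1.9,0,1.3,1.6],P);print("lay",tilt,x,np.round(q,2),round(e,4))
E
```

```text
[0.0523 0.6814 0.6749 0.4595 0.5944 0.4138] 0.03498518567357109
[-0.     0.    -3.142]
[ 0.    -0.    -3.142]
[ 0.    -0.    -3.142]
90 [ 0.01  0.65  1.76 -0.98  0.   -0.53] 0.8359
90 [0.35 1.54 1.46 3.64 1.45 1.5 ] 0.0
75 [ 0.01  0.65  1.76 -0.93  0.   -0.56] 0.5799
75 [0.31 1.34 1.61 3.63 1.13 1.48] 0.0
60 [ 0.01  0.66  1.76 -0.95  0.   -0.52] 0.3237
60 [ 0.01  0.66  1.76  1.08  0.   -2.55] 0.3237
50 [ 0.08  0.64  1.75 -1.04  0.12 -0.36] 0.1713
50 [ 0.01  0.66  1.76  1.09  0.   -2.55] 0.1529
45 [ 0.11  0.63  1.75 -1.04  0.17 -0.34] 0.0915
45 [ 0.11  0.63  1.75 -1.04  0.17 -0.34] 0.0915
40 [ 0.13  0.63  1.74 -1.04  0.2  -0.32] 0.0096
40 [ 0.13  0.63  1.74 -1.04  0.2  -0.32] 0.0096
30 [ 0.1   0.5   1.7  -0.28  0.45 -1.11] 0.0
30 [ 0.1   0.5   1.7  -0.28  0.45 -1.11] 0.0
lay 0 0.45 [ 0.04  0.73  1.57 -0.    0.84 -1.38] 0.0
lay 0 0.5 [ 0.04  0.73  1.5  -0.    0.91 -1.39] 0.0
lay 30 0.45 [-0.01  0.86  1.25  0.06  1.56 -1.46] 0.0
lay 30 0.5 [-0.01  0.87  1.18  0.07  1.62 -1.45] 0.0
lay 40 0.45 [-0.03  0.94  1.13  0.08  1.76 -1.46] 0.0
lay 40 0.5 [-0.02  0.96  1.06  0.08  1.82 -1.46] 0.0
lay 45 0.45 [-0.03  0.99  1.08  0.08  1.86 -1.47] 0.0
lay 45 0.5 [-0.03  1.    1.    0.09  1.92 -1.46] 0.0
lay 50 0.45 [-0.03  1.04  1.02  0.09  1.96 -1.46] 0.0
lay 50 0.5 [-0.03  1.05  0.94  0.1   2.02 -1.46] 0.0
```

```bash
sed -i 's/r0,z0,a2,a3,e,d=P/r0,z0,a2,a3,e,d,l=P/; s/A.apply(\[r0,0,z0\])/A.apply([r0,l,z0])/; s/c6=-np.pi/c6=np.pi/; s/\[0,.35,.4,.4,0,.25\]/[0,.35,.4,.4,0,.25,.036]/g' kin.py
cat > t.py <<'E'
from kin import *
P,f=fit();print(np.round(P,4),np.abs(f).max())
for q,p,r in load(): print(np.round((R.from_euler('xyz',r).inv()*fk(q,P)[1]).as_rotvec(),3))
psi=-.1445
for pit in (90,75,60,50,45,40,30):
    rot=R.from_euler('xyz',[np.pi,-np.radians(pit),psi])
    for q0 in ([0,.3,1.9,0,.6,1.6],[0,.3,1.9,3.1,.6,-1.5]):
        q,e=ik(np.array([.60,.009,.165]),rot,q0,P);print(pit,np.round(q,2),round(e,4))
for tilt in (0,30,40,45,50):
    rot=R.from_euler('xyz',[np.pi,np.radians(tilt),psi])
    for x in (.45,.5):
        q,e=ik(np.array([x,.02,.02]),rot,[0,.3,1.9,0,1.3,1.6],P);print("lay",tilt,x,np.round(q,2),round(e,4))
E
python3 t.py
```

```text
[2.000e-04 2.212e-01 4.241e-01 4.473e-01 4.090e-02 2.516e-01 3.660e-02] 0.00012877999115957874
[0. 0. 0.]
[-0. -0.  0.]
[-0. -0.  0.]
90 [-0.05  0.18  2.06 -0.61  0.    2.21] 0.6646
90 [ 0.02  0.51  2.21  3.33  1.16 -1.65] 0.0
75 [-0.05  0.18  2.06 -0.52  0.    2.14] 0.4104
75 [ 0.02  0.34  2.2   3.39  0.72 -1.71] 0.0
60 [-0.05  0.19  2.06  0.05  0.    1.58] 0.1563
60 [ 0.01  0.23  2.12  3.64  0.28 -1.97] 0.0
50 [-0.01  0.2   2.03 -0.9   0.11  2.55] 0.0239
50 [-0.02  0.2   2.07  4.18  0.08 -2.53] 0.0432
45 [-0.    0.2   1.99 -0.54  0.19  2.2 ] 0.0
45 [-0.05  0.2   2.06  3.15  0.   -1.51] 0.0979
40 [-0.01  0.21  1.94 -0.29  0.31  1.95] 0.0
40 [-0.05  0.2   2.06  4.18  0.   -2.54] 0.1827
30 [-0.02  0.24  1.83 -0.12  0.55  1.78] 0.0
30 [-0.05  0.2   2.06  3.66  0.   -2.01] 0.3521
lay 0 0.45 [-0.04  0.38  1.96  0.    0.79  1.68] 0.0
lay 0 0.5 [-0.03  0.47  1.83  0.    0.84  1.68] 0.0
lay 30 0.45 [-0.06  0.65  1.62  0.04  1.39  1.64] 0.0
lay 30 0.5 [-0.06  0.74  1.46  0.04  1.46  1.64] 0.0
lay 40 0.45 [-0.07  0.76  1.51  0.05  1.57  1.63] 0.0
lay 40 0.5 [-0.06  0.84  1.34  0.05  1.65  1.64] 0.0
lay 45 0.45 [-0.07  0.81  1.46  0.05  1.66  1.63] 0.0
lay 45 0.5 [-0.06  0.89  1.28  0.06  1.75  1.64] 0.0
lay 50 0.45 [-0.07  0.86  1.4   0.06  1.75  1.63] 0.0
lay 50 0.5 [-0.06  0.95  1.23  0.06  1.84  1.64] 0.0
```

The die needs the tool level at the rack, which means a wrist flip (q4 near π). I'll plan the joint path and convert it to rows.

```bash
cat > plan.py <<'E'
from kin import *
P,_=fit()
def rows(path,q0):
    "path: joint waypoints; rows relative to FK(q0), chunks of 10"
    out=[];i=0
    p0,r0=fk(q0,P)
    for i,q in enumerate(path):
        p,r=fk(q,P)
        out.append(np.r_[r0.inv().apply(p-p0)/.25,(r0.inv()*r).as_rotvec()/(2*np.pi)])
        if i%10==9: p0,r0=p,r
    return np.round(out,3)
def show(path,q0):
    for x in rows(path,q0): print(x.tolist())
    for q in path[4::5]:print(np.round(q,2),np.round(fk(q,P)[0],3))
E
python3 - <<'E'
from plan import *
q0=np.array(get_obs()["qpos"]);psi=-.1445
ax=np.array([np.cos(psi),np.sin(psi),0]);die=np.array([.603,.009,.163])
rot=R.from_euler('xyz',[np.pi,-np.pi/2+1e-6,psi])
for back in(.09,.12,.15,.2):
    q,e=ik(die-back*ax,rot,[0,.2,2.3,3.3,1.1,-1.6],P);print(back,np.round(q,3),e)
qf,e=ik(die-.12*ax,rot,[0,.2,2.3,3.3,1.1,-1.6],P)
N=30
s=np.linspace(0,1,N+1)[1:,None]; s=s*s*(3-2*s)
path=q0+(qf-q0)*s
pr=[fk(q,P) for q in [q0,*path]]
print(max(np.degrees((a[1].inv()*b[1]).magnitude()) for a,b in zip(pr,pr[1:])),max(np.linalg.norm(a[0]-b[0]) for a,b in zip(pr,pr[1:])),np.abs(np.diff([q0,*path],axis=0)).max(0)*10)
show(path,q0)
E
```

```text
0.09 [ 0.081  0.446  2.413  3.376  1.295 -1.636] 5.638559423190581e-09
0.12 [ 0.109  0.426  2.479  3.402  1.342 -1.631] 6.859277486281901e-09
0.15 [ 0.19   0.447  2.52   3.518  1.432 -1.634] 0.03907091108977086
0.2 [ 0.443  0.562  2.52   3.91   1.639 -1.602] 0.18401583250096787
7.273017672212247 0.028111431530828537 [0.14330464 0.48351478 0.13609021 1.68161218 0.32280293 1.57430569]
[-0.007, -0.009, 0.005, 0.001, -0.001, -0.0]
[-0.026, -0.034, 0.02, 0.005, -0.004, -0.001]
[-0.056, -0.076, 0.042, 0.011, -0.008, -0.003]
[-0.096, -0.132, 0.068, 0.019, -0.012, -0.006]
[-0.142, -0.203, 0.095, 0.03, -0.018, -0.008]
[-0.192, -0.287, 0.119, 0.043, -0.023, -0.011]
[-0.241, -0.381, 0.137, 0.057, -0.028, -0.014]
[-0.287, -0.483, 0.148, 0.074, -0.031, -0.016]
[-0.324, -0.589, 0.151, 0.091, -0.032, -0.018]
[-0.35, -0.695, 0.146, 0.109, -0.031, -0.019]
[0.005, -0.084, 0.056, 0.017, 0.005, -0.003]
[0.024, -0.161, 0.101, 0.033, 0.012, -0.005]
[0.056, -0.224, 0.135, 0.047, 0.023, -0.007]
[0.1, -0.269, 0.16, 0.058, 0.037, -0.009]
[0.151, -0.29, 0.177, 0.065, 0.053, -0.01]
[0.205, -0.285, 0.188, 0.067,
[... 298 characters left out ...]
.098, -0.049, 0.02, -0.028]
[-0.019, 0.382, -0.15, -0.065, 0.022, -0.038]
[-0.034, 0.457, -0.206, -0.08, 0.022, -0.047]
[-0.048, 0.52, -0.26, -0.093, 0.021, -0.055]
[-0.062, 0.569, -0.309, -0.103, 0.019, -0.062]
[-0.072, 0.604, -0.347, -0.112, 0.017, -0.068]
[-0.078, 0.625, -0.372, -0.117, 0.016, -0.071]
[-0.081, 0.632, -0.381, -0.118, 0.016, -0.072]
[-0.16 -0.47  2.23  0.28  0.74  1.29] [0.4   0.022 0.282]
[-0.1  -0.29  2.28  0.91  0.86  0.7 ] [0.391 0.147 0.236]
[-0.03 -0.06  2.34  1.72  1.02 -0.05] [0.416 0.234 0.258]
[ 0.03  0.18  2.41  2.53  1.17 -0.81] [0.483 0.187 0.256]
[ 0.09  0.35  2.46  3.15  1.29 -1.4 ] [0.499 0.078 0.195]
[ 0.11  0.43  2.48  3.4   1.34 -1.63] [0.484 0.026 0.163]
```

{"api": "play_rows", "payload": {
  "motion": [
    [[-0.007,-0.009,0.005,0.001,-0.001,0,1],[-0.026,-0.034,0.02,0.005,-0.004,-0.001,1],[-0.056,-0.076,0.042,0.011,-0.008,-0.003,1],[-0.096,-0.132,0.068,0.019,-0.012,-0.006,1],[-0.142,-0.203,0.095,0.03,-0.018,-0.008,1],[-0.192,-0.287,0.119,0.043,-0.023,-0.011,1],[-0.241,-0.381,0.137,0.057,-0.028,-0.014,1],[-0.287,-0.483,0.148,0.074,-0.031,-0.016,1],[-0.324,-0.589,0.151,0.091,-0.032,-0.018,1],[-0.35,-0.695,0.146,0.109,-0.031,-0.019,1]]
  ]
}}

```text
time_s: 2.7
ee_pos: [0.392, 0.1479, 0.2369]
eef_rot: [-2.591, -0.634, 0.067]
force: [0.6, -0.3, 0.0]
grip_width: 0.0938
grip_force: 0.0
```

{"api": "play_rows", "payload": {
  "motion": [
    [[0.005,-0.084,0.056,0.017,0.005,-0.003,1],[0.024,-0.161,0.101,0.033,0.012,-0.005,1],[0.056,-0.224,0.135,0.047,0.023,-0.007,1],[0.1,-0.269,0.16,0.058,0.037,-0.009,1],[0.151,-0.29,0.177,0.065,0.053,-0.01,1],[0.205,-0.285,0.188,0.067,0.071,-0.01,1],[0.257,-0.254,0.196,0.064,0.089,-0.01,1],[0.301,-0.199,0.2,0.057,0.106,-0.01,1],[0.334,-0.123,0.203,0.046,0.122,-0.01,1],[0.352,-0.031,0.203,0.031,0.135,-0.011,1]]
  ]
}}

```text
time_s: 3.7
ee_pos: [0.4847, 0.1848, 0.2566]
eef_rot: [-1.392, -1.124, -1.142]
force: [0.6, 0.3, 1.8]
grip_width: 0.0938
grip_force: 0.0
```

```bash
python3 log.py; python3 -c "
from kin import *
P,f=fit();print(np.round(P,4),np.abs(f).max())"
```

```text
3.7 [ 0.0305  0.1789  2.4052  2.5312  1.1793 -0.8212] [0.4847 0.1848 0.2566] [-1.3917 -1.124  -1.1419] [0.6 0.3 1.8] 0.09377465742479665 0.0
[0.     0.2212 0.4241 0.4474 0.0409 0.2516 0.0366] 0.0001287970552121816
```

Following the branch nicely.

{"api": "play_rows", "payload": {
  "motion": [
    [[0.005,0.099,-0.02,-0.015,0.01,-0.009,1],[0.002,0.199,-0.053,-0.032,0.016,-0.018,1],[-0.006,0.295,-0.098,-0.049,0.02,-0.028,1],[-0.019,0.382,-0.15,-0.065,0.022,-0.038,1],[-0.034,0.457,-0.206,-0.08,0.022,-0.047,1],[-0.048,0.52,-0.26,-0.093,0.021,-0.055,1],[-0.062,0.569,-0.309,-0.103,0.019,-0.062,1],[-0.072,0.604,-0.347,-0.112,0.017,-0.068,1],[-0.078,0.625,-0.372,-0.117,0.016,-0.071,1],[-0.081,0.632,-0.381,-0.118,0.016,-0.072,1]]
  ]
}}

```text
time_s: 4.7
ee_pos: [0.4858, 0.0251, 0.1636]
eef_rot: [0.134, -1.563, 2.864]
force: [-0.3, 0.9, 0.2]
grip_width: 0.0936
grip_force: 0.0
```

```bash
python3 log.py; python3 - <<'E'
from h import *
o=get_obs();c=camera("wrist");T=wristT(o,c);p=cloud(c,T);save(c,"w1");np.savez("w1.npz",f=c["frame"],p=p,T=T)
print(T.round(3),c["T_tool_cam"].round(3))
h,s,v=cv2.split(cv2.cvtColor(c["frame"],cv2.COLOR_RGB2HSV).astype(np.int32))
k=np.isfinite(p[...,0])&(h>=5)&(h<18)&(s>170)&(abs(p[...,0]-.6)<.025)&(abs(p[...,1]-.01)<.06)&(p[...,2]>.11)
q=p[k];print(len(q),np.percentile(q,[1,50,99],axis=0).round(4))
print(q.min(0),q.max(0)); A=q-q.mean(0);print(np.linalg.svd(A,full_matrices=0)[2][2])
E
```

```text
4.7 [ 0.1027  0.4316  2.4751  3.3943  1.3504 -1.63  ] [0.4858 0.0251 0.1636] [ 0.1337 -1.5634  2.8641] [-0.3  0.9  0.2] 0.09360897437107597 0.0
[[-0.143  0.261 -0.955  0.327]
 [-0.99  -0.037  0.139  0.048]
 [ 0.001  0.965  0.264  0.241]
 [ 0.     0.     0.     1.   ]] [[-0.     0.963  0.271  0.079]
 [ 1.     0.    -0.     0.001]
 [-0.     0.271 -0.963 -0.16 ]
 [ 0.     0.     0.     1.   ]]
3104 [[ 0.5931 -0.0495  0.1188]
 [ 0.5989  0.0024  0.165 ]
 [ 0.6234  0.0392  0.1927]]
[ 0.58647632 -0.0499959   0.1103865 ] [0.62498365 0.04108325 0.19385059]
[-0.97235395 -0.23310916  0.0137081 ]
```

View pics/w1.png

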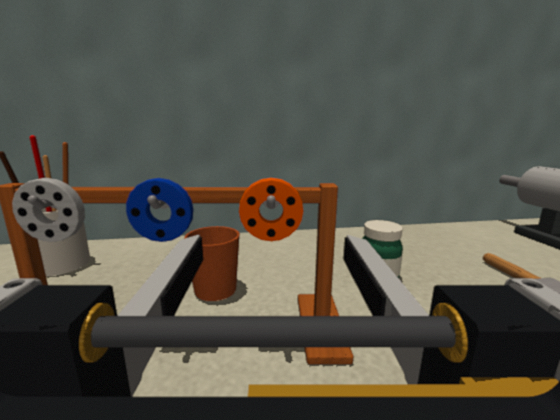

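The orange die is face-on at about (271,209), ring radius about 32 px; the fingers sit open on either side below. I'll fit the die's ring.

```bash
python3 - <<'E'
from h import *
d=np.load("w1.npz");f,p,T=d["f"],d["p"],d["T"]
h,s,v=cv2.split(cv2.cvtColor(f,cv2.COLOR_RGB2HSV).astype(np.int32))
def comp(k,seed):
    n,l=cv2.connectedComponents(k.astype(np.uint8));return l==l[seed]
C=[]
for nm,k,seed in [("or",(h>=6)&(h<18)&(s>220)&(v>150),(184,271)),("bl",(h>105)&(h<125)&(s>180),(184,159))]:
    print(nm,f[seed],h[seed],s[seed],v[seed])
    m=comp(k,seed);ct=max(cv2.findContours(m.astype(np.uint8),0,1)[0],key=cv2.contourArea);e=cv2.fitEllipse(ct);print(m.sum(),e)
    q=p[m&np.isfinite(p[...,0])];c=np.median(q,0);q=q[np.linalg.norm(q-c,axis=1)<.05]
    g=q[np.abs((q-c)@T[:3,2])<.02];u=np.linalg.svd(g-g.mean(0),full_matrices=0)[2][2];print(len(g),"mid",(g.min(0)+g.max(0))/2,"med",np.median(g,0),"n",u,"psi",np.arctan2(u[1],u[0]), np.ptp(g,0))
    K=camera("wrist")["camera_matrix"] if nm=="or" else K
    (cx,cy),_,_=e;r=T[:3,:3]@np.array([(cx-K[0,2])/K[0,0],-(cy-K[1,2])/K[1,1],-1]);n=np.array([.99,-.1425,0])
    face=np.median(g@n);t=(face-T[:3,3]@n)/(r@n);X=T[:3,3]+t*r;print("face centre",X,"die centre",X+.006*n);C.append(X)
dd=C[1]-C[0];print(dd,np.linalg.norm(dd),"psi from dies",np.arctan2(-dd[0],dd[1]))
E
```

```text
or [137  49   0] 11 255 137
234986 ((279.5, 209.5), (487.539794921875, 674.52783203125), 90.0)<stdin>:11: RuntimeWarning: Mean of empty slice.
  ret = um.true_divide(
Traceback (most recent call last):
IndexError: index 2 is out of bounds for axis 0 with size 0
```

```bash
cat > wd.py <<'E'
from h import *
d=np.load("w1.npz");f,p,T=d["f"],d["p"],d["T"]
h,s,v=cv2.split(cv2.cvtColor(f,cv2.COLOR_RGB2HSV).astype(np.int32))
K=camera("wrist")["camera_matrix"]
n=np.array([.99,-.1425,0]);C=[]
for nm,k,u0 in [("or",(h>=8)&(h<20)&(s>210)&(v>100),271),("bl",(h>105)&(h<128)&(s>150),159)]:
    m=np.zeros(h.shape,bool);m[170:250,u0-42:u0+42]=k[170:250,u0-42:u0+42]
    nn,l,st,_=cv2.connectedComponentsWithStats(m.astype(np.uint8));i=1+st[1:,4].argmax();m=l==i
    ct=max(cv2.findContours(m.astype(np.uint8),0,1)[0],key=cv2.contourArea);e=cv2.fitEllipse(ct);print(nm,m.sum(),st[i],e)
    g=p[m&np.isfinite(p[...,0])];g=g[np.abs(g@n-np.median(g@n))<.006]
    u=np.linalg.svd(g-g.mean(0),full_matrices=0)[2][2];print(len(g),"mid",(g.min(0)+g.max(0))/2,"psi",np.arctan2(u[1],u[0]),u,np.ptp(g,0))
    (cx,cy),_,_=e;r=T[:3,:3]@np.array([(cx-K[0,2])/K[0,0],-(cy-K[1,2])/K[1,1],-1])
    t=(np.median(g@n)-T[:3,3]@n)/(r@n);X=T[:3,3]+t*r;print("die centre",X+.006*n);C.append(X)
dd=C[1]-C[0];print(dd,np.linalg.norm(dd),"psi",np.arctan2(-dd[0],dd[1]))
E
python3 wd.py
```

```text
or 2235 [ 239  178   64   63 2235] ((270.67999267578125, 208.69664001464844), (61.26240921020508, 63.29741668701172), 93.486572265625)
2189 mid [0.59948937 0.01030573 0.16253633] psi 2.9999882493376253 [-0.98996467  0.14112791  0.00727097] [0.01531657 0.06142057 0.06262854]
die centre [0.60355806 0.00945746 0.16435675]
bl 2653 [ 126  178   67   63 2653] ((159.1197052001953, 209.1311492919922), (61.18852615356445, 65.6753921508789), 109.52812194824219)
2564 mid [0.61254276 0.11841235 0.16286254] psi 3.0085061048719637 [-0.99114695  0.13269267  0.00451335] [0.01323042 0.06277491 0.0620026 ]
die centre [0.61739914 0.11694071 0.16430575]
[ 1.38410831e-02  1.07483250e-01 -5.10030760e-05] 0.10837078618658308 psi -0.12806951159432492
```

```bash
cat > rel.py <<'E'
from kin import *
def rel(p,rot=None,o=None):
    o=o or get_obs();r0=R.from_euler('xyz',o["eef_rot"]);rot=rot or r0
    a=np.r_[r0.inv().apply(np.array(p)-o["ee_pos"])/.25,(r0.inv()*rot).as_rotvec()/(2*np.pi)]
    return np.round(a,4).tolist()
psi=-.140
ax=np.array([np.cos(psi),np.sin(psi),0])
LEV=R.from_matrix(np.c_[[0,0,1],[np.sin(psi),-np.cos(psi),0],ax])
DOWN=R.from_euler('xyz',[np.pi,0,psi])
E
python3 - <<'E'
from rel import *
die=np.array([.604,.0097,.163]);o=get_obs();print(o["time_s"],o["ee_pos"],o["joint_vel"])
for b in (.06,.0145):print(rel(die-b*ax,LEV))
E
```

```text
4.8 [0.48580795 0.02583883 0.16375925] [ 0.01043807 -0.01461071 -0.00072437 -0.00918843 -0.01353045  0.01178343]
[-0.0048, -0.0024, 0.2371, 0.0002, -0.0012, -0.0001]
[-0.0061, -0.0027, 0.4191, 0.0002, -0.0012, -0.0001]
```

{"api": "play_rows", "payload": {
  "motion": [
    [[-0.0025,-0.0012,0.12,0.0002,-0.0012,0,1],[-0.0048,-0.0024,0.237,0.0002,-0.0012,0,1],[-0.005,-0.0025,0.237,0.0002,-0.0012,0,1],[-0.005,-0.0025,0.237,0.0002,-0.0012,0,1]]
  ]
}}

```text
time_s: 5.2
ee_pos: [0.5442, 0.0187, 0.1633]
eef_rot: [-1.487, -1.57, -1.793]
force: [-0.8, -0.1, -0.4]
grip_width: 0.0941
grip_force: 0.0
```

```bash
python3 - <<'E'
from rel import *
die=np.array([.604,.0097,.163]);o=get_obs();print(o["time_s"],o["ee_pos"],o["force"])
for b in (.06,.0145):print(rel(die-b*ax,LEV))
c=camera("wrist");save(c,"w2");T=wristT(o,c);p=cloud(c,T);f=c["frame"]
h,s,v=cv2.split(cv2.cvtColor(f,cv2.COLOR_RGB2HSV).astype(np.int32))
k=(h>=8)&(h<20)&(s>210)&(v>100)&(abs(p@ax-(die@ax-.006))<.01)&(p[...,2]>.125)
n,l,st,_=cv2.connectedComponentsWithStats(k.astype(np.uint8));i=1+st[1:,4].argmax();m=l==i;print(st[i])
e=cv2.fitEllipse(max(cv2.findContours(m.astype(np.uint8),0,1)[0],key=cv2.contourArea));print(e)
K=c["camera_matrix"];(cx,cy),_,_=e;r=T[:3,:3]@np.array([(cx-K[0,2])/K[0,0],-(cy-K[1,2])/K[1,1],-1])
g=p[m];F=np.median(g@ax);t=(F-T[:3,3]@ax)/(r@ax);print("centre",T[:3,3]+t*r+.006*ax,F+.006,die@ax)
E
```

```text
5.2 [0.54423361 0.01873607 0.16325178] [-0.80528454 -0.12084186 -0.39392801]
[-0.001, 0.0024, 0.0018, -0.0002, -0.0, -0.0002]
[-0.001, 0.0026, 0.1838, -0.0002, -0.0, -0.0002]
[ 234  190   79   77 3451]
((273.0043640136719, 227.71881103515625), (76.00193786621094, 78.30610656738281), 96.3780517578125)
centre [0.60358072 0.00952671 0.16466428] 0.5963458986154357 0.5967368935003837
```

View pics/w2.png

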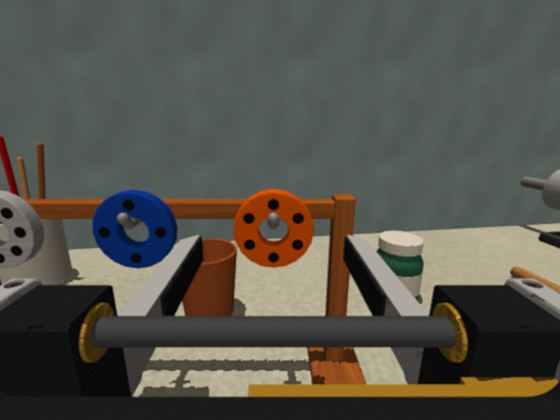

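The die is at (273,228), laterally central between the fingers (midpoint near u=273). I'll advance and grip.

{"api": "play_rows", "payload": {
  "motion": [
    [[0.002,0.0025,0.06,0,0,0,1],[0.002,0.0025,0.12,0,0,0,1],[0.002,0.0025,0.17,0,0,0,1],[0.002,0.0025,0.184,0,0,0,1],[0.002,0.0025,0.184,0,0,0,1],[0.002,0.0025,0.184,0,0,0,0.45]]
  ],
  "grip_force": 20
}}

```text
time_s: 5.85
ee_pos: [0.5891, 0.0125, 0.1634]
eef_rot: [-2.456, -1.57, -0.824]
force: [0.5, -0.2, -0.2]
grip_width: 0.0891
grip_force: 0.0
```

{"api": "play_rows", "payload": {
  "motion": [
    [[0,0,0,0,0,0,0.2],[0,0,0,0,0,0,0.2],[0,0,0,0,0,0,0.2],[0,0,0,0,0,0,0.2],[0,0,0,0,0,0,0.2]]
  ]
}}

```text
time_s: 6.35
ee_pos: [0.5897, 0.0124, 0.1637]
eef_rot: [-1.892, -1.57, -1.387]
force: [0.0, 0.0, 0.1]
grip_width: 0.0641
grip_force: 20.0
```

```bash
python3 log.py
```

```text
6.35 [ 0.0306  0.5066  2.2366  3.3241  1.1781 -1.6404] [0.5897 0.0124 0.1637] [-1.8922 -1.5699 -1.3873] [0.  0.  0.1] 0.06412575792209864 20.000246912240982
```

{"api": "play_rows", "payload": {
  "motion": [
    [[0,0,0,0,0,0,0.2],[0.016,0,0,0,0,0,0.2],[0.032,0,0,0,0,0,0.2],[0.044,0,0,0,0,0,0.2],[0.052,0,0,0,0,0,0.2],[0.052,0,0,0,0,0,0.2]]
  ],
  "grip_force": 30
}}

```text
time_s: 6.95
ee_pos: [0.5898, 0.0124, 0.1772]
eef_rot: [-1.283, -1.57, -1.997]
force: [-0.3, 0.4, -1.4]
grip_width: 0.0638
grip_force: 30.0
```

{"api": "play_rows", "payload": {
  "motion": [
    [[0,0,-0.02,0,0,0,0.2],[0,0,-0.05,0,0,0,0.2],[0,0,-0.09,0,0,0,0.2],[0,0,-0.13,0,0,0,0.2],[0,0,-0.17,0,0,0,0.2],[0,0,-0.21,0,0,0,0.2],[0,0,-0.24,0,0,0,0.2],[0,0,-0.24,0,0,0,0.2]]
  ]
}}

```text
time_s: 7.75
ee_pos: [0.5295, 0.0209, 0.1766]
eef_rot: [-2.41, -1.57, -0.87]
force: [-0.4, -0.8, -1.4]
grip_width: 0.064
grip_force: 30.0
```

```bash
python3 log.py; python3 - <<'E'
from h import *
c=camera("wrist");save(c,"w3")
E
```

```text
7.75 [ 0.0666  0.4057  2.3838  3.3589  1.2255 -1.6444] [0.5295 0.0209 0.1766] [-2.4097 -1.5696 -0.8696] [-0.4 -0.8 -1.4] 0.06402344177652483 29.999716132879257
```

View pics/w3.png

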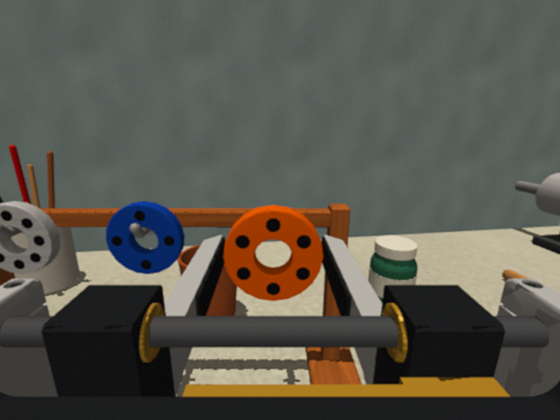

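The die hangs in the fingers at (273,252), clear of its peg; blue and grey are undisturbed. Next, unflip the wrist to point down.

```bash
cat > p2.py <<'E'
from plan import *
from rel import DOWN
q0=np.array(get_obs()["qpos"])
qg,e=ik(np.array([.45,-.04,.16]),DOWN,[-.1,.1,2.0,0,1,1.6],P);print(np.round(qg,3),e)
mid=q0+(qg-q0)*.5; mid[1]-=.25
from scipy.interpolate import CubicSpline
N=30
cs=CubicSpline([0,.5,1],[q0,mid,qg],bc_type='natural')
s=np.linspace(0,1,N+1)[1:]; s=s*s*(3-2*s);path=cs(s)
pr=[fk(q,P) for q in [q0,*path]]
print(max(np.degrees((a[1].inv()*b[1]).magnitude()) for a,b in zip(pr,pr[1:])),max(np.linalg.norm(a[0]-b[0]) for a,b in zip(pr,pr[1:])),np.abs(np.diff([q0,*path],axis=0)).max(0)*10,path.min(0),path.max(0))
show(path,q0)
for p,r in pr[::3]:print("tip",np.round(p+r.apply([0,0,.019]),3),"yoff",np.round(r.apply([0,.06,0]),3))
E
python3 p2.py
```

```text
[-0.17   0.151  1.864 -0.     1.127  1.541] 3.7668697584538435e-09
9.13455197241912 0.033492303781126984 [0.11785592 0.36149651 0.25894778 1.67684865 0.04883884 1.59035602] [-1.69756215e-01  1.68007759e-02  1.86373103e+00 -8.81889450e-10
  1.12726170e+00 -1.63400893e+00] [0.06553596 0.40284523 2.38070452 3.34772632 1.22476548 1.54104011]
[0.01, -0.009, 0.004, 0.002, 0.001, 0.001]
[0.039, -0.037, 0.014, 0.006, 0.003, 0.005]
[0.085, -0.081, 0.027, 0.013, 0.007, 0.01]
[0.147, -0.139, 0.041, 0.023, 0.011, 0.017]
[0.222, -0.21, 0.05, 0.036, 0.015, 0.025]
[0.306, -0.29, 0.052, 0.051, 0.019, 0.034]
[0.396, -0.378, 0.042, 0.068, 0.022, 0.042]
[0.485, -0.468, 0.019, 0.086, 0.022, 0.05]
[0.567, -0.557, -0.018, 0.106, 0.02, 0.057]
[0.635, -0.642, -0.067, 0.126, 0.014, 0.062]
[0.013, -0.104, 0.021, 0.017, -0.01, 0.008]
[0.008, -0.196, 0.024, 0.031, -0.024, 0.016]
[-0.015, -0.268, 0.01, 0.042, -0.041, 0.023]
[-0.053, -0.315, -0.02, 0.049, -0.061, 0.029]
[-0.105, -0.333, -0.063, 0.051, -0.083, 0.035]
[-0.165, -0.322, -0.119, 0.048, -0.107, 0.041]
[-0.227, -0.283, -0.186, 0.041, -0.13, 0.046]
[-0.2
[... 823 characters left out ...]
0.229]
[-0.15  0.11  1.9   0.25  1.13  1.31] [0.444 0.026 0.168]
[-0.17  0.15  1.86 -0.    1.13  1.54] [ 0.45 -0.04  0.16]
tip [0.549 0.018 0.177] yoff [-0.008 -0.059 -0.   ]
tip [0.559 0.039 0.199] yoff [-0.003 -0.06  -0.004]
tip [0.571 0.094 0.256] yoff [ 0.011 -0.058 -0.011]
tip [0.561 0.168 0.323] yoff [ 0.031 -0.048 -0.017]
tip [0.523 0.234 0.357] yoff [ 0.045 -0.034 -0.022]
tip [0.48  0.26  0.331] yoff [ 0.045 -0.026 -0.03 ]
tip [0.454 0.228 0.263] yoff [ 0.035 -0.033 -0.037]
tip [0.444 0.149 0.195] yoff [ 0.019 -0.047 -0.032]
tip [0.444 0.057 0.156] yoff [ 0.004 -0.057 -0.018]
tip [ 0.448 -0.013  0.143] yoff [-0.005 -0.06  -0.005]
tip [ 0.45  -0.04   0.141] yoff [-0.008 -0.059  0.   ]
```

{"api": "play_rows", "payload": {
  "motion": [
    [[0.01,-0.009,0.004,0.002,0.001,0.001,0.2],[0.039,-0.037,0.014,0.006,0.003,0.005,0.2],[0.085,-0.081,0.027,0.013,0.007,0.01,0.2],[0.147,-0.139,0.041,0.023,0.011,0.017,0.2],[0.222,-0.21,0.05,0.036,0.015,0.025,0.2],[0.306,-0.29,0.052,0.051,0.019,0.034,0.2],[0.396,-0.378,0.042,0.068,0.022,0.042,0.2],[0.485,-0.468,0.019,0.086,0.022,0.05,0.2],[0.567,-0.557,-0.018,0.106,0.02,0.057,0.2],[0.635,-0.642,-0.067,0.126,0.014,0.062,0.2]]
  ]
}}

```text
time_s: 8.8
ee_pos: [0.5356, 0.1826, 0.3363]
eef_rot: [-0.95, -1.181, -1.522]
force: [0.2, 0.6, -0.7]
grip_width: 0.064
grip_force: 30.0
```

{"api": "play_rows", "payload": {
  "motion": [
    [[0.013,-0.104,0.021,0.017,-0.01,0.008,0.2],[0.008,-0.196,0.024,0.031,-0.024,0.016,0.2],[-0.015,-0.268,0.01,0.042,-0.041,0.023,0.2],[-0.053,-0.315,-0.02,0.049,-0.061,0.029,0.2],[-0.105,-0.333,-0.063,0.051,-0.083,0.035,0.2],[-0.165,-0.322,-0.119,0.048,-0.107,0.041,0.2],[-0.227,-0.283,-0.186,0.041,-0.13,0.046,0.2],[-0.286,-0.221,-0.261,0.029,-0.152,0.051,0.2],[-0.336,-0.14,-0.342,0.014,-0.173,0.055,0.2],[-0.375,-0.047,-0.426,-0.004,-0.191,0.058,0.2]]
  ]
}}

```text
time_s: 9.8
ee_pos: [0.4431, 0.1635, 0.2283]
eef_rot: [-2.442, -0.432, 0.209]
force: [-0.5, 0.1, -2.2]
grip_width: 0.0643
grip_force: 30.0
```

{"api": "play_rows", "payload": {
  "motion": [
    [[-0.055,0.12,-0.025,-0.016,-0.013,0.013,0.2],[-0.102,0.237,-0.062,-0.033,-0.023,0.025,0.2],[-0.142,0.349,-0.107,-0.05,-0.03,0.036,0.2],[-0.174,0.45,-0.157,-0.066,-0.036,0.046,0.2],[-0.198,0.539,-0.208,-0.08,-0.04,0.055,0.2],[-0.215,0.613,-0.257,-0.093,-0.042,0.062,0.2],[-0.226,0.672,-0.3,-0.104,-0.043,0.067,0.2],[-0.233,0.715,-0.334,-0.111,-0.043,0.071,0.2],[-0.237,0.742,-0.355,-0.116,-0.044,0.074,0.2],[-0.238,0.751,-0.363,-0.118,-0.044,0.074,0.2]]
  ]
}}

```text
time_s: 10.8
ee_pos: [0.4541, -0.0398, 0.1562]
eef_rot: [-3.12, -0.019, -0.127]
force: [-0.9, -0.1, -1.2]
grip_width: 0.0636
grip_force: 30.0
```

```bash
python3 log.py; cat > held.py <<'E'
from rel import *
# die pose in tool frame from wrist camera
o=get_obs();c=camera("wrist");Tc=c["T_tool_cam"];p=cloud(c,Tc)
f=c["frame"];h,s,v=cv2.split(cv2.cvtColor(f,cv2.COLOR_RGB2HSV).astype(np.int32))
k=(h>=6)&(h<20)&(s>210)&(v>70)&(np.abs(p[...,1])<.045)&(np.abs(p[...,0])<.05)&(np.abs(p[...,2])<.04)
n,l,st,_=cv2.connectedComponentsWithStats(k.astype(np.uint8));i=1+st[1:,4].argmax();g=p[l==i]
m=np.median(g,0);g=g[np.abs(g[:,2]-m[2])<.008]
A=np.c_[g[:,:2],np.ones(len(g))];co=np.linalg.lstsq(A,g[:,2],rcond=None)[0]
g=g[np.abs(A@co-g[:,2])<.003];A=np.c_[g[:,:2],np.ones(len(g))];co=np.linalg.lstsq(A,g[:,2],rcond=None)[0]
e=cv2.fitEllipse(max(cv2.findContours((l==i).astype(np.uint8),0,1)[0],key=cv2.contourArea))
K=c["camera_matrix"];r=Tc[:3,:3]@np.array([(e[0][0]-K[0,2])/K[0,0],-(e[0][1]-K[1,2])/K[1,1],-1]);b=Tc[:3,3]
t=(co[0]*b[0]+co[1]*b[1]+co[2]-b[2])/(r[2]-co[0]*r[0]-co[1]*r[1])
print(o["ee_pos"],"n",len(g),"tilt deg",np.degrees(co[:2]).round(1),"face centre tool",(b+t*r).round(4),"-> die centre z",(b+t*r)[2]+.006,e)
print("bench under (tool z)", np.nanmedian(p[...,2][np.isfinite(p[...,2])&(v>60)&(s<90)]))
E
python3 held.py
```

```text
10.8 [-0.1803  0.1539  1.8699  0.0253  1.1005  1.506 ] [ 0.4541 -0.0398  0.1562] [-3.12   -0.0186 -0.127 ] [-0.9 -0.1 -1.2] 0.06356188902895317 29.99906614422798
[ 0.45410361 -0.03981253  0.15622338] n 4931 tilt deg [ 0.  -0.2] face centre tool [0.0007 0.0008 0.0085] -> die centre z 0.014521465515155036 ((272.9418029785156, 253.8944854736328), (89.85697174072266, 97.20249938964844), 91.57221984863281)
bench under (tool z) 0.1573803684402213
```

Held die: flat in the tool frame, its centre 14.5 mm ahead of the TCP. Now lower it.

```bash
python3 -c "
from rel import *
print(rel([.46,-.04,.05],DOWN))"
```

```text
[0.0158, 0.0075, 0.4252, -0.0035, -0.003, 0.0022]
```

{"api": "play_rows", "payload": {
  "motion": [
    [[0.01,0,0.1,-0.003,-0.003,0.002,0.2],[0.016,0.005,0.25,-0.0035,-0.003,0.002,0.2],[0.016,0.0075,0.36,-0.0035,-0.003,0.002,0.2],[0.016,0.0075,0.42,-0.0035,-0.003,0.002,0.2],[0.016,0.0075,0.42,-0.0035,-0.003,0.002,0.2],[0.016,0.0075,0.42,-0.0035,-0.003,0.002,0.2]]
  ]
}}

```text
time_s: 11.45
ee_pos: [0.4601, -0.0392, 0.0518]
eef_rot: [-3.14, 0.0, -0.138]
force: [0.3, -0.2, -0.4]
grip_width: 0.064
grip_force: 30.0
```

```bash
python3 log.py; python3 -c "
from rel import *
print(rel([.46,-.04,.0225],DOWN))"
```

```text
11.45 [-0.1653  0.3418  1.9222  0.002   0.8778  1.5423] [ 0.4601 -0.0392  0.0518] [-3.1401  0.     -0.138 ] [ 0.3 -0.2 -0.4] 0.06399217247125272 29.998954385519028
[0.0001, 0.0032, 0.1174, -0.0002, 0.0, 0.0003]
```

{"api": "play_rows", "payload": {
  "motion": [
    [[0,0,0.05,0,0,0,0.2],[0,0,0.09,0,0,0,0.2],[0,0,0.11,0,0,0,0.2],[0,0,0.119,0,0,0,0.2],[0,0,0.121,0,0,0,0.2],[0,0,0.122,0,0,0,0.2]]
  ]
}}

```text
time_s: 12.05
ee_pos: [0.4599, -0.0392, 0.0209]
eef_rot: [-3.14, 0.0, -0.138]
force: [-0.6, -0.5, -0.9]
grip_width: 0.064
grip_force: 30.0
```

```bash
python3 log.py
```

```text
12.05 [-1.6520e-01  4.0070e-01  1.9345e+00  1.8000e-03  8.0650e-01  1.5426e+00] [ 0.4599 -0.0392  0.0209] [-3.1403e+00  1.0000e-04 -1.3830e-01] [-0.6 -0.5 -0.9] 0.06396880655792513 29.998906552791595
```

{"api": "play_rows", "payload": {
  "motion": [
    [[0,0,0.002,0,0,0,0.2],[0,0,0.003,0,0,0,0.2],[0,0,0.003,0,0,0,0.2]]
  ],
  "grip_force": 15
}}

```text
time_s: 12.35
ee_pos: [0.4599, -0.0392, 0.0202]
eef_rot: [-3.14, 0.0, -0.138]
force: [-0.3, -0.6, 0.1]
grip_width: 0.0643
grip_force: 15.0
```

{"api": "play_rows", "payload": {
  "motion": [
    [[0,0,0.002,0,0,0,0.2],[0,0,0.002,0,0,0,0.2],[0,0,0.002,0,0,0,0.2]]
  ],
  "grip_force": 8
}}

```text
time_s: 12.65
ee_pos: [0.46, -0.0392, 0.0199]
eef_rot: [-3.14, -0.0, -0.138]
force: [-2.3, 0.9, 6.6]
grip_width: 0.0647
grip_force: 8.0
```

Contact at 6.6 N; release and back off.

{"api": "play_rows", "payload": {
  "motion": [
    [[0,0,0,0,0,0,0.5],[0,0,0,0,0,0,0.8],[0,0,0,0,0,0,0.8],[0,0,0,0,0,0,0.8],[0,0,-0.04,0,0,0,0.8],[0,0,-0.12,0,0,0,0.8],[0,0,-0.2,0,0,0,0.8],[0,0,-0.28,0,0,0,0.8],[0,0,-0.28,0,0,0,0.8],[0,0,-0.28,0,0,0,0.8]]
  ]
}}

```text
time_s: 13.65
ee_pos: [0.4598, -0.0393, 0.0897]
eef_rot: [-3.14, -0.0, -0.138]
force: [-0.0, 0.4, -0.2]
grip_width: 0.0847
grip_force: 0.0
```

```bash
sed -i 's/(np.abs(p\[...,2\])<.04)/(p[...,2]>-.04)\&(p[...,2]<.1)/' held.py; python3 log.py; python3 held.py; python3 - <<'E'
from h import *
a=camera("scene");b=camera("top");np.savez("s0.npz",fs=a["frame"],ps=cloud(a),ft=b["frame"],pt=cloud(b))
cv2.imwrite("pics/c1.png",np.hstack([cv2.resize(a["frame"],(400,300)),cv2.resize(b["frame"],(400,300))])[:,:,::-1])
E
```

```text
13.65 [-1.6540e-01  2.7480e-01  1.9009e+00  1.6000e-03  9.6550e-01  1.5428e+00] [ 0.4598 -0.0393  0.0897] [-3.1403e+00 -3.0000e-04 -1.3830e-01] [-0.   0.4 -0.2] 0.08474934728848234 0.0
[ 0.45981891 -0.03930225  0.08968797] n 2706 tilt deg [ 0. -0.] face centre tool [0.0003 0.0007 0.0781] -> die centre z 0.08412984732558285 ((272.8008117675781, 219.93280029296875), (67.830810546875, 70.88451385498047), 90.89727020263672)
bench under (tool z) 0.09007598824081475
```

View pics/c1.png

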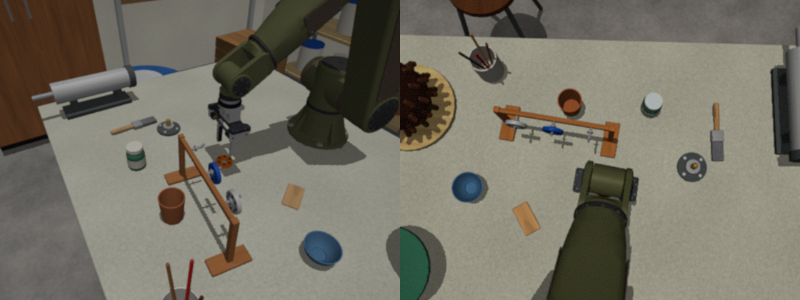

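The orange die lies flat on the bench (scene crop 225,160), the rack dies and the rest undisturbed. Regrip.

{"api": "play_rows", "payload": {
  "motion": [
    [[0.001,0.002,0.1,0,0,0,0.8],[0.001,0.002,0.2,0,0,0,0.8],[0.001,0.002,0.26,0,0,0,0.8],[0.001,0.002,0.274,0,0,0,0.8],[0.001,0.002,0.274,0,0,0,0.8],[0.001,0.002,0.274,0,0,0,0.2],[0.001,0.002,0.274,0,0,0,0.2],[0.001,0.002,0.274,0,0,0,0.2],[0.001,0.002,0.274,0,0,0,0.2],[0.001,0.002,0.274,0,0,0,0.2]]
  ],
  "grip_force": 20
}}

```text
time_s: 14.8
ee_pos: [0.4602, -0.0398, 0.0213]
eef_rot: [-3.14, -0.0, -0.138]
force: [-0.7, -0.5, 3.7]
grip_width: 0.0643
grip_force: 20.0
```

{"api": "play_rows", "payload": {
  "motion": [
    [[0,0,-0.01,0,0,0,0.2],[0,0,-0.06,0,0,0,0.2],[0,0,-0.15,0,0,0,0.2],[0,0,-0.25,0,0,0,0.2],[0,0,-0.35,0,0,0,0.2],[0,0,-0.45,0,0,0,0.2],[0,0,-0.5,0,0,0,0.2],[0,0,-0.5,0,0,0,0.2]]
  ]
}}

```text
time_s: 15.6
ee_pos: [0.4606, -0.04, 0.1477]
eef_rot: [-3.14, -0.003, -0.138]
force: [0.1, 0.3, -1.1]
grip_width: 0.0643
grip_force: 20.0
```

```bash
python3 log.py; python3 held.py; python3 -c "
from rel import *
print(rel([.47,-.25,.145],DOWN))"
```

```text
15.6 [-1.6660e-01  1.8830e-01  1.8511e+00  1.5000e-03  1.0995e+00  1.5418e+00] [ 0.4606 -0.04    0.1477] [-3.1404e+00 -2.7000e-03 -1.3820e-01] [ 0.1  0.3 -1.1] 0.0643014551428236 19.99963268637657
[ 0.4606274  -0.03998984  0.14765654] n 4870 tilt deg [ 0.1 -0.1] face centre tool [0.0004 0.0008 0.0098] -> die centre z 0.0157518721404084 ((272.9125671386719, 253.62770080566406), (89.18959045410156, 96.5194091796875), 91.9424057006836)
bench under (tool z) 0.14810654053644143
[0.1552, 0.8269, 0.0039, -0.0002, -0.0001, 0.0003]
```

{"api": "play_rows", "payload": {
  "motion": [
    [[0.01,0.1,0,0,0,0,0.2],[0.02,0.25,0,0,0,0,0.2],[0.04,0.43,0,0,0,0,0.2],[0.06,0.61,0,0,0,0,0.2],[0.08,0.79,0,0,0,0,0.2],[0.09,0.91,0,0,0,0,0.2],[0.09,0.96,0,0,0,0,0.2],[0.09,0.96,0,0,0,0,0.2],[0.09,0.96,0,0,0,0,0.2]]
  ]
}}

```text
time_s: 16.55
ee_pos: [0.4491, -0.2796, 0.1449]
eef_rot: [-3.139, 0.002, -0.138]
force: [0.7, 1.3, -1.2]
grip_width: 0.0639
grip_force: 20.0
```

```bash
python3 log.py; cat > car.py <<'E'
from rel import *
import sys
o=get_obs();c=camera("wrist");T=wristT(o,c);p=cloud(c,T);f=c["frame"];save(c,sys.argv[1]);K=c["camera_matrix"]
h,s,v=cv2.split(cv2.cvtColor(f,cv2.COLOR_RGB2HSV).astype(np.int32))
near=np.hypot(p[...,0]-.539,p[...,1]+.327)<.065
def ell(m,z):
    m=cv2.morphologyEx(m.astype(np.uint8),cv2.MORPH_CLOSE,np.ones((5,5)))
    ct=cv2.convexHull(max(cv2.findContours(m,0,1)[0],key=cv2.contourArea));e=cv2.fitEllipse(ct)
    uv=ct.reshape(-1,2); r=np.c_[(uv[:,0]-K[0,2])/K[0,0],-(uv[:,1]-K[1,2])/K[1,1],-np.ones(len(uv))]@T[:3,:3].T
    w=T[:3,3]+r*((z-T[2,3])/r[:,2])[:,None]
    A=np.c_[2*w[:,:2],np.ones(len(w))];x=np.linalg.lstsq(A,(w[:,:2]**2).sum(1),rcond=None)[0]
    return e[0],x[:2].round(4),np.sqrt(x[2]+x[:2]@x[:2]).round(4)
z=p[...,2]
print("flange",np.nanmedian(z[near&(z>.006)&(z<.014)]),"boss",np.nanmedian(z[near&(z>.018)&(z<.026)]),"pin top",np.nanmax(z[near]))
print("flange",ell(near&(z>.005),.010))
print("boss",ell(near&(z>.0175)&(z<.03),.022))
pin=near&(z>.047)
q=p[pin];print("pin",len(q),np.median(q,0) if len(q) else 0,(q.min(0)+q.max(0))/2)
yel=near&(s>110)&(h>10)&(h<32)&(z>.045);q=p[yel];print("brass",len(q),(q.min(0)+q.max(0))/2,np.ptp(q,0))
E
python3 car.py w4
```

```text
16.55 [-6.2670e-01  3.3510e-01  1.6696e+00  1.3000e-03  1.1393e+00  1.0815e+00] [ 0.4491 -0.2796  0.1449] [-3.1394e+00  1.6000e-03 -1.3800e-01] [ 0.7  1.3 -1.2] 0.06387012490533372 19.999662190675735
flange 0.00964425943729505 boss 0.021606610362172318 pin top 0.24842713317460774
flange ((311.5340270996094, 102.90026092529297), array([ 0.5397, -0.33  ]), np.float64(0.0493))
boss ((313.1968688964844, 104.07304382324219), array([ 0.5397, -0.3301]), np.float64(0.0236))
pin 4500 [ 0.47627472 -0.32677507  0.23974407] [ 0.51085522 -0.32772339  0.14773563]
brass 585 [ 0.51154001 -0.32765234  0.14568209] [0.07367876 0.02225052 0.20124213]
```

View pics/w4.png

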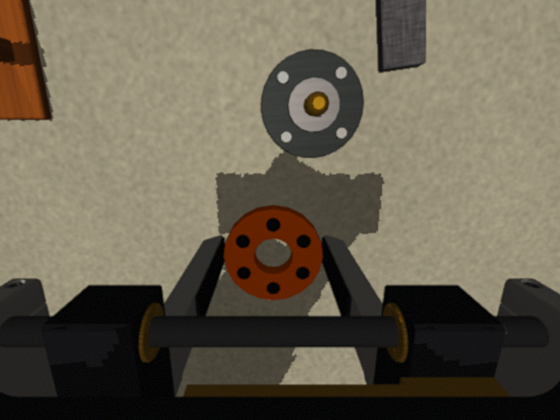

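The carrier shows complete, its pin at (317,103); flange and boss circles agree on the axis. One more view from another place.

{"api": "play_rows", "payload": {
  "motion": [
    [[0.05,0.08,0.05,0,0,0,0.2],[0.108,0.169,0.1,0,0,0,0.2],[0.108,0.169,0.1,0,0,0,0.2],[0.108,0.169,0.1,0,0,0,0.2]]
  ]
}}

```text
time_s: 17.0
ee_pos: [0.4703, -0.325, 0.1203]
eef_rot: [-3.14, 0.001, -0.137]
force: [0.4, -0.2, -1.2]
grip_width: 0.0643
grip_force: 20.0
```

```bash
python3 log.py; python3 car.py w5; python3 held.py;  python3 -c "
from rel import *
o=get_obs();r=R.from_euler('xyz',o['eef_rot'])
print(rel(np.array([.5397,-.33,.095])-DOWN.apply([.0004,.0008,0]),DOWN))"
```

```text
17.0 [-6.6930e-01  4.5230e-01  1.5667e+00  1.2000e-03  1.1246e+00  1.0383e+00] [ 0.4703 -0.325   0.1203] [-3.1396e+00  1.2000e-03 -1.3740e-01] [ 0.4 -0.2 -1.2] 0.06429180801291517 19.99961882829666
flange 0.009645601175307023 boss 0.02167237482484624 pin top 0.23790549835608887
flange ((234.4053497314453, 434.24066162109375), array([ 0.1886, -0.2583]), np.float64(0.2879))
boss ((267.25018310546875, 135.3529510498047), array([ 0.5399, -0.3303]), np.float64(0.0236))
pin 40868 [ 0.49598306 -0.31805553  0.22148176] [ 0.51157904 -0.32542928  0.14245321]
brass 5940 [ 0.51181019 -0.32570965  0.14100021] [0.07348109 0.10246236 0.19197167]
[ 0.47029343 -0.32498727  0.12081843] n 5020 tilt deg [ 0.1 -0.1] face centre tool [0.0004 0.0007 0.0098] -> die centre z 0.015809808236129895 ((272.77972412109375, 253.49171447753906), (89.90301513671875, 96.8736343383789), 90.29943084716797)
bench under (tool z) 0.12106014882447186
[0.276, -0.0216, 0.1045, -0.0002, 0.0, 0.0005]
```

{"api": "play_rows", "payload": {
  "motion": [
    [[0.08,-0.006,0.03,0,0,0,0.2],[0.17,-0.014,0.06,0,0,0.0005,0.2],[0.24,-0.02,0.09,0,0,0.0005,0.2],[0.276,-0.021,0.104,0,0,0.0005,0.2],[0.276,-0.021,0.104,0,0,0.0005,0.2],[0.276,-0.021,0.104,0,0,0.0005,0.2]]
  ]
}}

```text
time_s: 17.7
ee_pos: [0.5388, -0.3303, 0.0951]
eef_rot: [-3.14, 0.0, -0.141]
force: [-1.0, -0.1, -1.0]
grip_width: 0.0642
grip_force: 20.0
```

```bash
python3 log.py; python3 - <<'E'
from rel import *
t=np.array([.5398,-.3301,0])-DOWN.apply([.0004,.0007,0])
for z in (.075,.062,.0445,.0435): t[2]=z;print(z,rel(t,DOWN))
c=camera("wrist");f=c["frame"][170:310,180:370];cv2.imwrite("pics/w6.png",cv2.resize(f,None,fx=3,fy=3)[:,:,::-1])
E
```

```text
17.7 [-6.0820e-01  6.0490e-01  1.3951e+00  1.0000e-03  1.1424e+00  1.1033e+00] [ 0.5388 -0.3303  0.0951] [-3.1404e+00  3.0000e-04 -1.4120e-01] [-1.  -0.1 -1. ] 0.06418484589741641 19.999586641788483
0.075 [0.0022, -0.004, 0.0803, -0.0002, 0.0, -0.0002]
0.062 [0.0022, -0.004, 0.1323, -0.0002, 0.0, -0.0002]
0.0445 [0.0022, -0.0039, 0.2023, -0.0002, 0.0, -0.0002]
0.0435 [0.0022, -0.0039, 0.2063, -0.0002, 0.0, -0.0002]
```

View pics/w6.png

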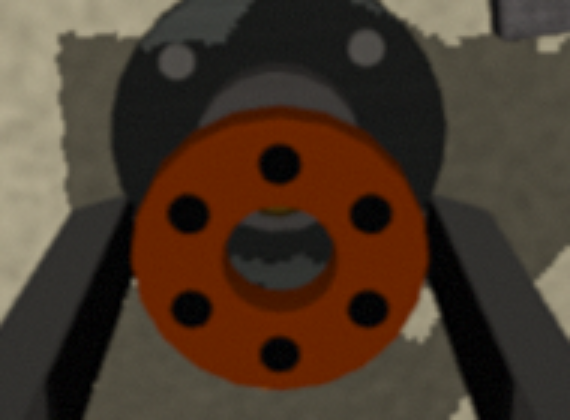

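Laterally centred: the pin's tip shows at the hole's top edge at u≈280 of the crop, as parallax demands. Descend in stages.

{"api": "play_rows", "payload": {
  "motion": [
    [[0.002,-0.003,0.03,0,0,0,0.2],[0.002,-0.003,0.06,0,0,0,0.2],[0.002,-0.003,0.085,0,0,0,0.2],[0.002,-0.003,0.105,0,0,0,0.2],[0.002,-0.003,0.12,0,0,0,0.2],[0.002,-0.003,0.132,0,0,0,0.2],[0.002,-0.003,0.132,0,0,0,0.2]]
  ]
}}

```text
time_s: 18.45
ee_pos: [0.5397, -0.3297, 0.0612]
eef_rot: [-3.14, 0.001, -0.141]
force: [-0.0, 0.3, -1.2]
grip_width: 0.0642
grip_force: 20.0
```

{"api": "play_rows", "payload": {
  "motion": [
    [[0,0,0.02,0,0,0,0.2],[0,0,0.04,0,0,0,0.2],[0,0,0.055,0,0,0,0.2],[0,0,0.062,0,0,0,0.2],[0,0,0.066,0,0,0,0.2],[0,0,0.066,0,0,0,0.2]]
  ]
}}

```text
time_s: 19.05
ee_pos: [0.5398, -0.3298, 0.045]
eef_rot: [-3.14, 0.0, -0.141]
force: [-0.1, 0.0, -1.3]
grip_width: 0.0641
grip_force: 20.0
```

{"api": "play_rows", "payload": {
  "motion": [
    [[0,0,0.002,0,0,0,0.2],[0,0,0.003,0,0,0,0.2],[0,0,0.003,0,0,0,0.2]]
  ],
  "grip_force": 12
}}

```text
time_s: 19.35
ee_pos: [0.5398, -0.3298, 0.0444]
eef_rot: [-3.14, 0.0, -0.141]
force: [1.0, 0.1, -0.6]
grip_width: 0.0646
grip_force: 12.0
```

{"api": "play_rows", "payload": {
  "motion": [
    [[0,0,0.002,0,0,0,0.2],[0,0,0.003,0,0,0,0.2],[0,0,0.003,0,0,0,0.2]]
  ]
}}

```text
time_s: 19.65
ee_pos: [0.5398, -0.3298, 0.0435]
eef_rot: [-3.14, 0.0, -0.141]
force: [-0.1, 0.2, -0.8]
grip_width: 0.0642
grip_force: 12.0
```

{"api": "play_rows", "payload": {
  "motion": [
    [[0,0,0.001,0,0,0,0.2],[0,0,0.002,0,0,0,0.2],[0,0,0.002,0,0,0,0.2]]
  ],
  "grip_force": 8
}}

```text
time_s: 19.95
ee_pos: [0.5398, -0.3298, 0.0433]
eef_rot: [-3.14, 0.0, -0.141]
force: [-1.0, 0.2, 2.5]
grip_width: 0.0647
grip_force: 8.0
```

{"api": "play_rows", "payload": {
  "motion": [
    [[0,0,0.002,0,0,0,0.2],[0,0,0.002,0,0,0,0.2]]
  ]
}}

```text
time_s: 20.15
ee_pos: [0.5399, -0.3298, 0.0432]
eef_rot: [-3.14, 0.0, -0.141]
force: [-3.5, 2.9, 7.0]
grip_width: 0.0647
grip_force: 8.0
```

Firmly seated (7 N). Release and rise straight up.

{"api": "play_rows", "payload": {
  "motion": [
    [[0,0,0,0,0,0,0.45],[0,0,0,0,0,0,0.7],[0,0,0,0,0,0,0.8],[0,0,0,0,0,0,0.8],[0,0,0,0,0,0,0.8],[0,0,-0.05,0,0,0,0.8],[0,0,-0.15,0,0,0,0.8],[0,0,-0.27,0,0,0,0.8],[0,0,-0.4,0,0,0,0.8],[0,0,-0.4,0,0,0,0.8]]
  ]
}}

```text
time_s: 21.15
ee_pos: [0.5414, -0.331, 0.1485]
eef_rot: [3.139, -0.007, -0.141]
force: [-0.2, -0.1, -0.7]
grip_width: 0.0846
grip_force: 0.0
```

{"api": "play_rows", "payload": {
  "motion": [
    [[-0.15,0,-0.05,0,0,0,0.8],[-0.3,0,-0.1,0,0,0,0.8],[-0.36,0,-0.1,0,0,0,0.8],[-0.36,0,-0.1,0,0,0,0.8],[-0.36,0,-0.1,0,0,0,0.8]]
  ]
}}

```text
time_s: 21.65
ee_pos: [0.4511, -0.3174, 0.1679]
eef_rot: [-3.14, -0.0, -0.142]
force: [0.3, -0.4, -0.4]
grip_width: 0.0848
grip_force: 0.0
```

```bash
python3 log.py; python3 - <<'E'
from rel import *
o=get_obs();c=camera("wrist");T=wristT(o,c);p=cloud(c,T);f=c["frame"]
h,s,v=cv2.split(cv2.cvtColor(f,cv2.COLOR_RGB2HSV).astype(np.int32))
k=(h>=6)&(h<20)&(s>210)&(v>60)&(np.hypot(p[...,0]-.54,p[...,1]+.33)<.045)&(p[...,2]>.028)&(p[...,2]<.045)
q=p[k];print(len(q),np.percentile(q[:,2],[5,50,95]),(q.min(0)+q.max(0))/2)
A=np.c_[q[:,:2]-q[:,:2].mean(0),np.ones(len(q))];print("tilt",np.degrees(np.linalg.lstsq(A,q[:,2],rcond=None)[0][:2]))
a=camera("scene")["frame"];cv2.imwrite("pics/f.png",np.hstack([cv2.resize(a,(400,300)),cv2.resize(f,(400,300))])[:,:,::-1])
E
```

```text
21.65 [-6.8000e-01  3.5560e-01  1.5835e+00  1.1000e-03  1.2029e+00  1.0320e+00] [ 0.4511 -0.3174  0.1679] [-3.1405e+00 -2.0000e-04 -1.4170e-01] [ 0.3 -0.4 -0.4] 0.08478316048399065 0.0
2544 [0.03236454 0.03361939 0.03487496] [ 0.53778646 -0.33035068  0.03690995]
tilt [0.1798165  0.03982975]
```

View pics/f.png

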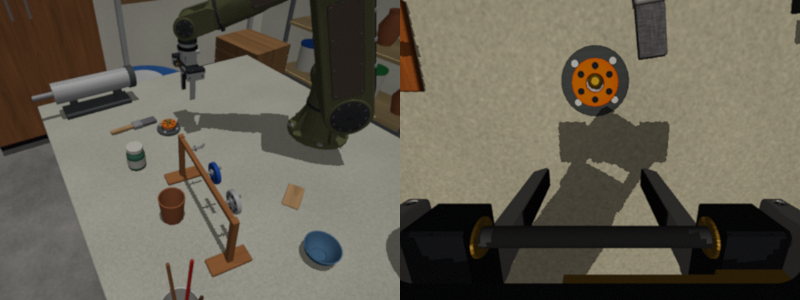

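The die sits on the carrier at (597,81), pin through its hole, top face 33.6 mm high (34 expected) and level. Everything else is in place.

```bash
python3 -c "
from station import workorder
print(workorder.hand_in())"
```

```text
the job is handed in; nothing more can be done
None
```

The orange die was lifted off its peg, laid flat on the bench, re-gripped across its rim and lowered over the pin until it sat home and level on the boss (top face measured at 33.6 mm, 34 mm expected); nothing else looked moved in the last pictures, and the job was handed in at about 22 s of the 64 s.

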